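# Release the two-key latch of a slide chamber and open its lid

## Robot

A 6-joint arm with a two-finger parallel gripper is mounted at the origin on a cart in front of the work surface, level with it; the furniture and walls round the work are solid. World frame = base frame: x ahead of the robot, y to its left, z up, the work surface at z = 0. Lengths are in m, angles in rad, forces in N, time in s.
With the tool pointing down it reaches from about 0.35 to 0.975 m from the base axis. Payload 4.9 kg.
Tool frame: the origin (TCP) lies midway between the tips of the shut fingers; the grasp point (between the pads) lies 19 mm behind it; z points along the fingers, y is the direction in which the jaws open and shut (so a half turn about z gives the same grasp; the last joint's range is limited). The gripper opens to 85 mm and grips with 20 to 120 N. Pads are 22 mm wide; open, the fingers measure 114 mm over their backs; the gripper's body (76 mm by 85 mm) begins 54 mm behind the grasp point. The pads swing forward as they close: fully open they stand 13 mm farther back than shut.
Start: joints at [-1.244, 0.053, 1.613, -0, 1.476, -0.119], TCP at [0.269, -0.564, 0.231] pointing down, gripper open.
Joint ranges: [-3.01, 3.01], [-1.01, 2.22], [0.06, 2.58], [-1.02, 4.17], [0.09, 2.62], [-3.14, 3.14]. Speed limits (rad/s): [2.57, 2.57, 3.14, 3.14, 3.14, 3.14].

## Interface

Orientations are given as a unit quaternion [x, y, z, w].
In Python, from rig import sense, get_image, get_calibration, job_done, recognise, trace, landmark_of gives the robot as it stands. The module is installed in compiled form; this text tells all that it offers.
- The arm moves only by the tool drive_tool, never from a script. Its argument "commands" is a list of rows, each a list of 6 numbers: the shift along the tool's x, y, z in mm, then the turn, a rotation vector about the tool's x, y, z in degrees. A call has 1 to 10 rows; each row is the pose to reach, as a shift and turn from the pose commanded when the call began, along the tool's axes at that moment; what a row does not reach only later rows make up. A row lasts 1/12 s, in which the tool goes at most 41.7 mm and 7.16 degrees, less where a joint would pass 70% of its speed; a pose out of reach is approached as far as the arm can. A call with a gripper value outside its range is refused whole. "claw" is the closure, from 0 (fully open) to 1 (shut), set as the call begins (left out, the last holds). The fingers move at their own pace and stop on an object; "newtons" is the grip in N (left out, the last holds). Time passes only in rows, so rows that repeat a pose let the fingers close. It gives the time, the measured TCP pose, the force and the opening at its end, in the units of the state.
- sense(): the state, without advancing time (a new reading comes with each control period).
- get_image(name): name is "scene" or "top" or "wrist"; returns (picture, depth): 480x640x3 uint8, blue, green, red; 480x640 float32, m along the optical axis (not along the pixel's ray), 0 where there is no reading.
- get_calibration(name): a dict with "fx", "fy", "cx", "cy" (pixels), "pose" (4x4, takes a point from camera to world coordinates); the wrist camera has in their place "mount" (4x4, takes a point from camera to tool coordinates, whose origin is the TCP and whose axes are the flange's). Camera axes: x right, y up, looking along -z (the intrinsics and any distortion apply to the point x, -y, -z); pixel columns grow to the right and rows downward; lengths in m; the calibration is good to about 2 mm. A picture is of the moment at which its call begins: read the wrist's pose just before it. get_calibration takes no time and is no camera call.
- job_done(): hands the job in, once; it reports no verdict.
Trained networks look in the newest picture that a camera, given by its name, has taken for a name from the list of things; names that differ only in an ending like _2 or _b are one class to them, and where a whole thing is asked for, a point or a joint stands for the part that bears it (a point fixed in the world has none). Each returns a list of dicts, best first, with "score" (0 to 1); they miss things now and then, are a little off and sometimes report something else, mostly with a low value. They report only what shows in the picture. A call takes as long as a camera call.
- recognise(camera, name): "centre" ([column, row] as shares, 0 to 1, of the picture: columns of its width, rows of its height, amid what is visible of it).
- trace(camera, name): "region" (480x640 bool, what is visible of it) and "centre" ([column, row] as shares, 0 to 1, of the picture: columns of its width, rows of its height, amid what is visible of it).
- landmark_of(camera, name): "centre" ([column, row] as shares, 0 to 1, of the picture: columns of its width, rows of its height: a listed point, or the origin of a listed thing).
The state is a dict: "time": time; "qpos": joint angles; "joint_velocities": joint speeds; "effort": joint torques, N m; "tool_pos": TCP position; "tcp_rot": TCP orientation; "force": force on the tool from outside, world axes, zero at the start; "moment": the same for the moment, N m; "gripper_width": opening from 0.0 (shut) to 1.0 (fully open).
Only numpy, scipy, OpenCV 4.12 (cv2) and the standard library are available. Lean on these libraries where they do the work, as an engineer would, in place of code of your own. Each camera call takes 0.05 s, during which the arm holds its last target.

## Task

Open the slide chamber. Press both latch keys on its front deck right down together, one fingertip on each, and keep both down until the lid has swung up by itself to about half open; then let go and, with the shut fingers or the back of a finger, gently push the lid back past upright until it leans open at its stop. Do not grip anything, and leave the vials, dishes and other things standing where they are.

Things in the scene. Friction and masses are not known exactly. Their poses are not given: they have to be found in the camera images.
- chamber: the slide chamber: low white instrument, 216 (x) x 190 (y) x 82 mm high, heavy, fixed. Origin at the centre of its underside; -x is its front. The front deck (x -108 to -44 mm, 58 mm high) carries two latch keys, a flat blank display left of them and a round knob right of them (22 mm dia at y -78, top 68 mm high). The windowed lid lies behind the deck
- key_left_pad (a point): top centre of the left latch key (chamber x -78, y +32 mm), 76 mm above the worktop at rest: a square white pad set in a black well, 26 x 26 mm, that rocks down almost vertically, 18 mm above the deck at rest and 8 mm fully down
- key_right_pad (a point): top centre of the right latch key (chamber x -78, y -32 mm), otherwise like the left; the pad centres are 64 mm apart, with 38 mm between the pads
- key_left (a joint): left key: 0 at rest, 0.20 rad fully down (pad 10 mm lower). A spring pushes it back: 3 N to start, 5 N at full depth. Its hook frees the lid from 0.13 rad on
- key_right (a joint): right key, same values as the left one
- lid (a joint): lid angle: 0 shut, 1.02 rad half open, 1.57 upright, 1.80 at its stop, where it stays by its weight; short of upright it sinks to half open. Either key alone holds it shut; with both down a spring leg lifts it slowly to half open (about 5 s). Let go below 0.15 rad, safety teeth catch it. Pushing it on takes 1 to 6 N at the front edge
- lid_edge (a point): middle of the lid's front edge, on its lower (inner) face, 136 mm from the hinge axis; 70 mm above the worktop when shut, 186 mm at half open. Shut, it lies 40 mm behind the keys' line. Lid 186 mm wide, 12 mm thick. Two steel catch blades, 60 mm long, hang from the inner face near this edge, 32 mm either side of the middle
- lid_hinge (a point): middle of the lid's hinge axis, which runs along chamber y; 70 mm above the worktop, at chamber x = +98 mm
- vial_black_cap: bystander: screw vial standing left of the chamber, 22 mm dia, 47 mm high; origin under its centre
- vial_white_cap: bystander: screw vial standing left of the chamber, 22 mm dia, 47 mm high; origin under its centre
- vial_blue_cap: bystander: screw vial standing left of the chamber, 22 mm dia, 47 mm high; origin under its centre
- objective_can: bystander: white can with black lid standing right of the chamber, 34 mm dia, 59 mm high; origin under its centre
- petri_dish: bystander: petri dish, 60 mm dia, 14 mm high, on the worktop to the left; origin under its centre
- eyepiece: bystander: black spare eyepiece, 37 mm dia, 44 mm high, on the worktop far left; origin under its centre
- dust_cap: bystander: flat black dust cap, 36 mm dia, 13 mm high, on the worktop far left; origin under its centre

How it is judged:
On the way, in this order (a step that is already met when the one before it is completed fails the run):
1. both latch keys are pressed down together (value of joint each of key_left, key_right above 0.15 rad), for 0.2 s.
2. both keys are still held down as the lid swings up past its safety teeth (value of joint each of key_left, key_right above 0.13 rad and value of joint lid above 0.4 rad), for 0.1 s.
At the end, for the whole second after the job is handed in: the lid leans open past upright (beyond 1.65 rad of its 1.80) and at rest, and both keys have come back up (under 0.04 rad) (value of joint lid above 1.65 rad and velocity of joint lid below 0.1 rad/s and value of joint each of key_left, key_right below 0.04 rad); the robot touches nothing.
It fails at once if the lid is gripped or forced (more than 40 N from the fingers) (contact force between the fingers and lid above 40 N).
It fails at once if a bystander is lifted, carried, pushed or knocked over (distance of any of vial_black_cap, vial_white_cap, vial_blue_cap, objective_can, petri_dish, eyepiece, dust_cap from where it was at the start of the episode above 0.015 m).
It also fails if it takes over 54 s, if anything falls off the work surface, if the arm or the gripper's body presses on something with over 40 N, if the wrist force passes 120 N, or if a joint passes its speed limit or range.

## Working session

There is one attempt and no reset: what is moved stays moved. The work goes in short steps, Python scripts to look and compute and a tool call to move; the robot and the scene stay as the last step left them, time stands still between calls to the robot, and variables do not carry over. Pictures are saved under pics/ and viewed, and the job is handed in when it is done.

Besides the shell and the picture viewer there is one more tool, called after "Call:" as name(argument=value, ...) on one line, values as JSON. drive_tool: Moves the arm, as the interface text tells. Its arguments: {"type":"object","properties":{"commands":{"type":"array","items":{"type":"array","items":{"type":"number"}}},"claw":{"type":"number"},"newtons":{"type":"number"}},"required":["commands"]}

```bash
mkdir -p pics; cat > h.py <<'E'
import numpy as np, cv2
from scipy.spatial.transform import Rotation as R
from rig import *
def pt(cam,cal,col,row,depth):
    x=(col-cal['cx'])/cal['fx']*depth; y=(row-cal['cy'])/cal['fy']*depth
    return (cal['pose']@np.array([x,-y,-depth,1]))[:3]
def ray_z(cal,col,row,z):
    d=np.array([(col-cal['cx'])/cal['fx'],-(row-cal['cy'])/cal['fy'],-1])
    d=cal['pose'][:3,:3]@d; o=cal['pose'][:3,3]
    return o+d*(z-o[2])/d[2]
def proj(cal,p):
    q=np.linalg.inv(cal['pose'])@np.r_[p,1]
    return cal['cx']+cal['fx']*q[0]/-q[2], cal['cy']-cal['fy']*q[1]/-q[2]
E
python3 - <<'E'
from h import *
np.set_printoptions(precision=4,suppress=True)
s=sense(); print(s)
for c in ('scene','top'):
    im,d=get_image(c); cv2.imwrite(f'pics/{c}0.png',im); np.save(f'{c}0.npy',d)
    cal=get_calibration(c); print(c,{k:v for k,v in cal.items()})
    for n in ('key_left_pad','key_right_pad','lid_edge','lid_hinge','chamber'):
        for l in landmark_of(c,n)[:2]:
            u,v=l['centre'][0]*640,l['centre'][1]*480
            dd=d[min(479,int(v)),min(639,int(u))]
            print(n,round(l['score'],2),round(u,1),round(v,1),pt(c,cal,u,v,dd))
print(get_calibration('wrist'))
E
```

```text
{'time': 0.0, 'qpos': array([-1.244 ,  0.0533,  1.6143, -0.    ,  1.476 , -0.119 ]), 'joint_velocities': array([ 0.0001,  0.0018,  0.0014,  0.0002, -0.0005,  0.0015]), 'effort': array([  0.0008, -39.3688, -37.017 ,  -0.0001,   0.0071,   0.    ]), 'tool_pos': array([ 0.2693, -0.5633,  0.2301]), 'tcp_rot': array([ 0.9753,  0.221 , -0.0001, -0.001 ]), 'force': array([ 0.4858, -0.295 , -0.6761]), 'moment': array([ 0.0291, -0.0121,  0.0158]), 'gripper_width': 0.9996606306058308}
scene {'fx': 530.02383577184, 'fy': 530.02383577184, 'cx': 324.9319533862452, 'cy': 236.22272717317108, 'pose': array([[-0.8372,  0.2158, -0.5025, -0.1558],
       [-0.5463, -0.3718,  0.7506,  1.0555],
       [-0.0249,  0.9029,  0.4291,  0.6259],
       [ 0.    ,  0.    ,  0.    ,  1.    ]])}
key_left_pad 0.46 386.0 208.5 [ 0.4451 -0.1437  0.0719]
key_right_pad 0.49 397.4 200.2 [ 0.4438 -0.2106  0.0733]
lid_edge 0.91 379.5 206.4 [ 0.4743 -0.1617  0.0658]
lid_edge 0.52 329.3 196.9 [ 0.6166 -0.1259  0.079 ]
lid_hinge 0.82 330.5 196.9 [ 0.6146 -0.129   0.0783]
chamber 0.56 364.4 226.7 [ 0.4698 -0.0686  0.0416]
chambe
[... 248 characters left out ...]
    [ 0.0137,  0.1414,  0.9899,  1.4085],
       [ 0.    ,  0.    ,  0.    ,  1.    ]])}
key_left_pad 0.56 397.3 274.3 [ 0.4265 -0.1344  0.0807]
key_right_pad 0.66 421.2 267.2 [ 0.4464 -0.1968  0.0738]
lid_edge 0.85 408.5 254.8 [ 0.4774 -0.1638  0.0779]
lid_edge 0.52 184.2 275.3 [0.4214 0.4212 0.0158]
lid_hinge 0.66 398.6 203.1 [ 0.6107 -0.1382  0.0847]
chamber 0.69 404.6 240.7 [ 0.5136 -0.154   0.0783]
{'fx': 397.18930414156523, 'fy': 397.18930414156523, 'cx': 318.2598771042921, 'cy': 237.9705509373841, 'mount': array([[-0.0012,  0.9459,  0.3246,  0.0826],
       [ 1.    ,  0.001 ,  0.0007,  0.0005],
       [ 0.0003,  0.3246, -0.9459, -0.1413],
       [ 0.    ,  0.    ,  0.    ,  1.    ]])}
```

```bash
python3 - <<'E'
import cv2
a=cv2.imread('pics/top0.png'); cv2.imwrite('pics/top0c.png',cv2.resize(a[170:320,340:490],None,fx=4,fy=4,interpolation=cv2.INTER_CUBIC))
E
```

```text
(no output)
```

View pics/top0.png

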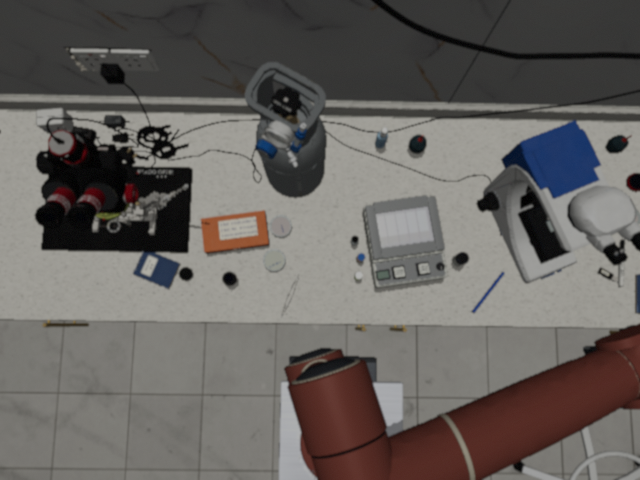

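View pics/scene0.png

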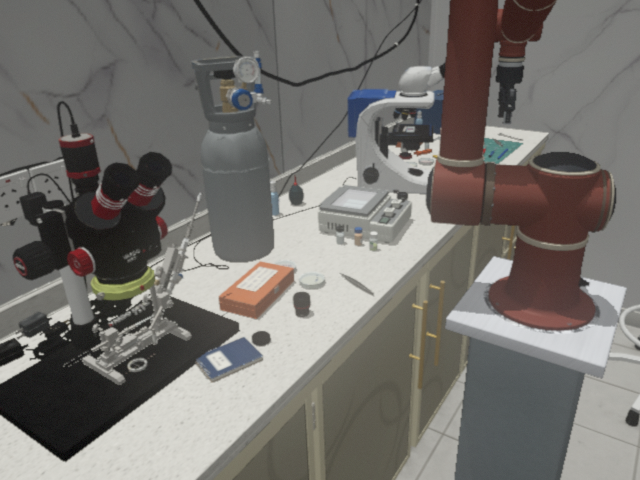

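View pics/top0c.png

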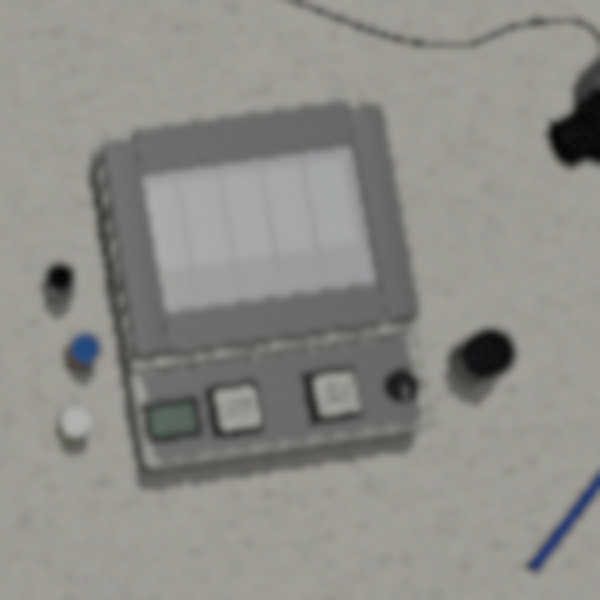

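```bash
cat >> h.py <<'E'
def cloud(cal,d):
    v,u=np.mgrid[0:480,0:640]; x=(u-cal['cx'])/cal['fx']*d; y=(v-cal['cy'])/cal['fy']*d
    P=np.stack([x,-y,-d,np.ones_like(d)],-1)@cal['pose'].T
    P=P[...,:3]; P[d==0]=np.nan; return P
E
python3 - <<'E'
from h import *
np.set_printoptions(precision=4,suppress=True)
cal=get_calibration('top'); d=np.load('top0.npy'); P=cloud(cal,d)
for n,u,v,z in (('kl',399.5,272,.076),('kr',423.3,268.2,.076),('lidFL',340+135/4,170+360/4,.08),('lidFR',340+410/4,170+322/4,.08),('deckFL',340+140/4,170+468/4,.058),('deckFR',340+410/4,170+432/4,.058)):
    print(n,ray_z(cal,u,v,z))
m=(P[...,2]>.05)
for y0 in np.arange(-.7,-.2,.05):
    k=m&(P[...,1]>y0)&(P[...,1]<y0+.05)&(P[...,0]>.2)
    Q=P[k]
    if len(Q): 
        i=Q[:,0].argmin(); print(round(y0,2),'minx',Q[i],'maxz',Q[:,2].max(), 'minx z>.15',Q[Q[:,2]>.15][:,0].min() if (Q[:,2]>.15).any() else None)
# chamber top fit
k=(P[...,2]>.06)&(P[...,2]<.1)&(P[...,1]<-.03)&(P[...,1]>-.29)&(P[...,0]>.4)&(P[...,0]<.66)
Q=P[k][:,:2].astype(np.float32); print(cv2.minAreaRect(Q),len(Q))
E
```

```text
kl [ 0.433  -0.1407  0.076 ]
kr [ 0.4437 -0.2017  0.076 ]
lidFL [ 0.4623 -0.0745  0.08  ]
lidFR [ 0.4896 -0.2508  0.08  ]
deckFL [ 0.3951 -0.0802  0.058 ]
deckFR [ 0.4209 -0.2548  0.058 ]
-0.7 minx [ 0.8468 -0.6714  0.2585] maxz 0.30114648358980767 minx z>.15 0.8468410015364322
-0.65 minx [ 0.2997 -0.6011  0.2483] maxz 0.381703399134943 minx z>.15 0.2997152717112568
-0.6 minx [ 0.2953 -0.5988  0.244 ] maxz 0.46611852455962055 minx z>.15 0.29528057462426244
-0.55 minx [ 0.2492 -0.51    0.2564] maxz 0.526557020188296 minx z>.15 0.24917620904430957
-0.5 minx [ 0.2448 -0.4963  0.2956] maxz 0.5567070930151263 minx z>.15 0.24483106894227427
-0.45 minx [ 0.2    -0.4155  0.5739] maxz 0.5838886928030398 minx z>.15 0.20000323550673238
-0.4 minx [ 0.2    -0.382   0.5889] maxz 0.6001303029336877 minx z>.15 0.20002699506316984
-0.35 minx [ 0.2001 -0.3353  0.6052] maxz 0.6135351806650557 minx z>.15 0.20010531637855286
-0.3 minx [ 0.2004 -0.2873  0.6116] maxz 0.6189927355241048 minx z>.15 0.20035981340305142
-0.25 minx [ 0.2001 -0.231   0.6148] maxz 0.6183330109480402 minx z>.15 0.20008170808536938
((0.5171451568603516, -0.15858210623264313), (0.2171519696712494, 0.19030216336250305), 9.176104545593262) 5034
```

```bash
python3 - <<'E'
from h import *
np.set_printoptions(precision=3,suppress=True)
cal=get_calibration('top'); d=np.load('top0.npy'); P=cloud(cal,d)
for u,v in ((520,275),(570,258),(500,200),(490,200),(540,220),(530,265),(600,200),(620,255),(605,272),(461,258),(488,290)): print(u,v,P[v,u])
s=sense(); r=R.from_quat(s['tcp_rot']); print(r.as_matrix())
# target hover
yaw=np.deg2rad(9.3); lean=np.deg2rad(12)
c=np.array([.5171,-.1586,0]); Rc=R.from_euler('z',yaw)
# tool: x fwd, y right(-y chamber), z down; lean: z tilts to +x chamber
Rt=Rc*R.from_matrix(np.array([[1,0,0],[0,-1,0],[0,0,-1.]]).T)
Rl=Rc*R.from_rotvec([0,-lean,0])*R.from_matrix(np.diag([1,-1,-1.]))
print(Rl.as_matrix())
p=c+Rc.apply([-.075,0,0])
print('keymid',p)
for nm,q,T in (('tilt',p+[0,0,.2],Rl),):
    print(nm,'shift mm',r.inv().apply(q-s['tool_pos'])*1e3,'turn',np.degrees((r.inv()*T).as_rotvec()))
for w in ([.27,-.56,.33],[.27,-.3,.33],[.36,-.17,.28]): print(w, r.inv().apply(np.array(w)-s['tool_pos'])*1e3)
E
```

```text
520 275 [ 0.436 -0.475  0.011]
570 258 [ 0.48  -0.596  0.043]
500 200 [ 0.62  -0.396  0.099]
490 200 [ 0.623 -0.375  0.085]
540 220 [ 0.55  -0.456  0.194]
530 265 [ 0.46  -0.49   0.041]
600 200 [ 0.553 -0.494  0.389]
620 255 [ 0.441 -0.52   0.402]
605 272 [ 0.448 -0.705  0.01 ]
461 258 [ 0.474 -0.305  0.054]
488 290 [ 0.395 -0.387  0.012]
[[ 0.902  0.431 -0.   ]
 [ 0.431 -0.902 -0.   ]
 [-0.     0.    -1.   ]]
[[ 0.965  0.162  0.205]
 [ 0.158 -0.987  0.034]
 [ 0.208 -0.    -0.978]]
keymid [ 0.443 -0.171  0.   ]
tilt shift mm [ 326.183 -279.927   31.32 ] turn [-1.698 11.92  16.18 ]
[0.27, -0.56, 0.33] [  2.174  -3.303 -98.659]
[0.27, -0.3, 0.33] [ 114.269 -237.897  -98.673]
[0.36, -0.17, 0.28] [ 251.524 -316.395  -48.68 ]
```

Call:
drive_tool(commands=[[16,-34,-6,0,0,0],[33,-68,-11,0,0,0],[49,-102,-17,0,0,0],[65,-136,-22,0,0,0],[81,-170,-28,0,0,0],[98,-204,-34,0,0,0],[114,-238,-39,0,0,0],[114,-238,-39,0,0,0]], claw=0.4)

```text
time: 1.27
tool_pos: [0.2701, -0.2962, 0.2722]
tcp_rot: [0.975, 0.223, 0.001, 0.001]
force: [-1.0, -0.7, 1.2]
gripper_width: 0.605
```

Call:
drive_tool(commands=[[35,-7,5,-0.3,2,2.7],[70,-14,10,-0.6,4,5.4],[106,-21,15,-0.9,6,8.1],[141,-28,20,-1.1,7.9,10.8],[177,-35,25,-1.4,9.9,13.5],[212,-42,30,-1.7,11.9,16.2],[212,-42,30,-1.7,11.9,16.2]])

```text
time: 1.85
tool_pos: [0.4448, -0.1673, 0.2389]
tcp_rot: [0.991, 0.082, 0.104, -0.01]
force: [-0.1, -1.5, 0.6]
gripper_width: 0.601
```

```bash
cat >> h.py <<'E'
def wcal(s):
    c=dict(get_calibration('wrist')); T=np.eye(4); T[:3,:3]=R.from_quat(s['tcp_rot']).as_matrix(); T[:3,3]=s['tool_pos']
    c['pose']=T@c['mount']; return c
E
python3 - <<'E'
from h import *
np.set_printoptions(precision=4,suppress=True)
s=sense(); print(s['tool_pos'],s['tcp_rot'],s['force'],s['gripper_width'],s['joint_velocities'])
im,d=get_image('wrist'); cal=wcal(s); np.save('w1.npy',d); np.save('w1pose.npy',cal['pose']); cv2.imwrite('pics/w1.png',im)
for n in ('key_left_pad','key_right_pad','lid_edge','lid_hinge'):
    for l in landmark_of('wrist',n)[:2]:
        u,v=l['centre'][0]*640,l['centre'][1]*480
        print(n,round(l['score'],2),round(u,1),round(v,1),pt('w',cal,u,v,d[min(479,int(v)),min(639,int(u))]),ray_z(cal,u,v,.076))
E
```

```text
[ 0.4448 -0.1673  0.2389] [ 0.9911  0.082   0.1044 -0.0101] [-0.0515 -1.4711  0.5616] 0.6009128796394744 [-0.0705 -0.0181 -0.0038 -0.0712  0.0664 -0.1188]
key_left_pad 0.93 286.4 259.5 [ 0.4354 -0.1426  0.0749] [ 0.4356 -0.1427  0.076 ]
key_right_pad 0.63 359.3 261.6 [ 0.4433 -0.2017  0.074 ] [ 0.4436 -0.2015  0.076 ]
key_right_pad 0.25 189.1 241.6 [ 0.4291 -0.0492  0.0316] [ 0.4372 -0.0627  0.076 ]
lid_edge 0.55 326.2 213.6 [ 0.478  -0.1683  0.0803] [ 0.4777 -0.1684  0.076 ]
lid_hinge 0.71 325.2 38.8 [ 0.6075 -0.1457  0.0798] [ 0.6089 -0.1456  0.076 ]
```

View pics/w1.png

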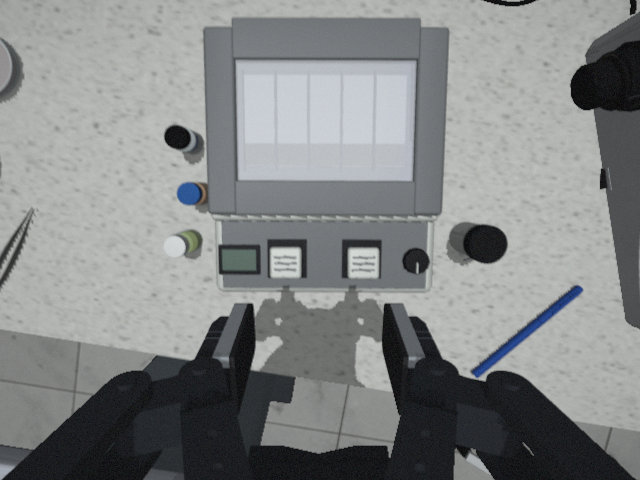

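```bash
python3 - <<'E'
from h import *
np.set_printoptions(precision=4,suppress=True)
im=cv2.imread('pics/w1.png'); d=np.load('w1.npy'); s=sense(); print(s['tool_pos'],s['tcp_rot'],s['joint_velocities'])
cal=wcal(s); cal['pose']=np.load('w1pose.npy')
hsv=cv2.cvtColor(im,cv2.COLOR_BGR2GRAY)
for u0,u1 in ((272,302),(345,382)):
    a=im[240:285,u0:u1].min(-1)>185; ys,xs=np.nonzero(a); u=(xs.min()+xs.max())/2+u0; v=(ys.min()+ys.max())/2+240
    print(u,v,xs.min()+u0,xs.max()+u0,ys.min()+240,ys.max()+240, ray_z(cal,u,v,.076))
# fingertips in tool frame
T=cal['mount']; c2=dict(cal); c2['pose']=T; P=cloud(c2,d)
for (a,b) in ((180,320),(320,460)):
    Q=P[295:400,a:b].reshape(-1,3); Q=Q[(Q[:,2]<.03)&(Q[:,2]>-.05)]
    print(len(Q),'maxz',np.nanpercentile(Q[:,2],99.5)); e=Q[Q[:,2]>np.nanpercentile(Q[:,2],95)]; print('tip x',e[:,0].min(),e[:,0].max(),'y',e[:,1].min(),e[:,1].max(),'z',np.median(e[:,2]))
cv2.imwrite('pics/w1c.png',cv2.resize(im[230:330,200:450],None,fx=3,fy=3))
yaw=np.deg2rad(9.3); Rc=R.from_euler('z',yaw); lean=np.deg2rad(12)
Rl=Rc*R.from_rotvec([0,-lean,0])*R.from_matrix(np.diag([1,-1,-1.])); r=R.from_quat(s['tcp_rot'])
print('residual turn',np.degrees((r.inv()*Rl).as_rotvec()))
E
```

```text
[ 0.4426 -0.1716  0.2406] [ 0.9913  0.08    0.104  -0.0081] [-0.0082 -0.0028  0.0014  0.0019 -0.0025  0.0024]
285.0 262.5 272 298 249 276 [ 0.433  -0.1419  0.076 ]
363.0 262.5 349 377 249 276 [ 0.4434 -0.2046  0.076 ]
3982 maxz -0.003262013939130497
tip x -0.012507065768598655 0.010733709784847667 y -0.03668561205677662 -0.02462284031048979 z -0.0064630103596698685
4011 maxz -0.0030743201415304377
tip x -0.012371099881073211 0.010574296161998703 y 0.02612780768088402 0.03822470361519186 z -0.006290601412427099
residual turn [ 0.0522  0.02   -0.0669]
```

View pics/w1c.png

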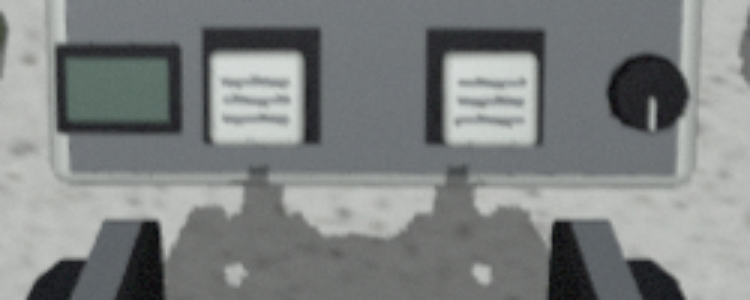

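```bash
python3 - <<'E'
from h import *
np.set_printoptions(precision=4,suppress=True)
s=sense(); cal=wcal(s); im,d=get_image('wrist'); cv2.imwrite('pics/w2.png',im)
r=R.from_quat(s['tcp_rot']); print(s['time'],s['tool_pos'],s['force'],sense()['tool_pos'])
K=[]
for u0,u1 in ((262,322),(335,400)):
    a=(im[235:295,u0:u1].min(-1)>185).astype(np.uint8); n,l,st,ce=cv2.connectedComponentsWithStats(a); i=st[1:,4].argmax()+1
    x,y,w,h=st[i,:4]; u=x+u0+(w-1)/2; v=y+235+(h-1)/2
    K.append(ray_z(cal,u,v,.076)); print(u,v,w,h,K[-1])
K=np.array(K); print('mid',K.mean(0),'yaw',np.degrees(np.arctan2(-(K[0]-K[1])[0],(K[0]-K[1])[1])), np.linalg.norm(K[0]-K[1]))
m=K.mean(0)+R.from_euler('z',9.4,degrees=True).apply([.003,0,.015])
print('to 15mm above, 3mm fwd:',r.inv().apply(m-s['tool_pos'])*1e3)
E
```

```text
2.1 [ 0.4426 -0.1716  0.2406] [ 0.3396  0.1934 -0.2063] [ 0.4426 -0.1717  0.2407]
279.0 257.5 29 28 [ 0.4339 -0.1412  0.076 ]
356.5 257.5 28 28 [ 0.4439 -0.2037  0.076 ]
mid [ 0.4389 -0.1724  0.076 ] yaw 9.153263549811486 0.06332339614483046
to 15mm above, 3mm fwd: [-31.8828   0.1539 146.2015]
```

Call:
drive_tool(commands=[[-7,0,32,0,0,0],[-14,0,64,0,0,0],[-21,0,96,0,0,0],[-28,0,128,0,0,0],[-32,0,146,0,0,0],[-32,0,146,0,0,0],[-32,0,146,0,0,0]])

```text
time: 2.73
tool_pos: [0.4411, -0.1713, 0.0904]
tcp_rot: [0.991, 0.08, 0.103, -0.009]
force: [-0.4, -0.3, 1.0]
gripper_width: 0.598
```

```bash
python3 - <<'E'
from h import *
np.set_printoptions(precision=4,suppress=True)
s=sense(); print(s['time'],s['tool_pos'],s['tcp_rot'],s['force']); im,d=get_image('wrist'); cv2.imwrite('pics/w3.png',im)
im,d=get_image('scene'); cv2.imwrite('pics/s3.png',cv2.resize(im[150:270,290:450],None,fx=4,fy=4))
E
```

```text
2.7333 [ 0.4411 -0.1713  0.0904] [ 0.9914  0.0796  0.1033 -0.0089] [-0.3893 -0.2939  1.0479]
```

View pics/w3.png

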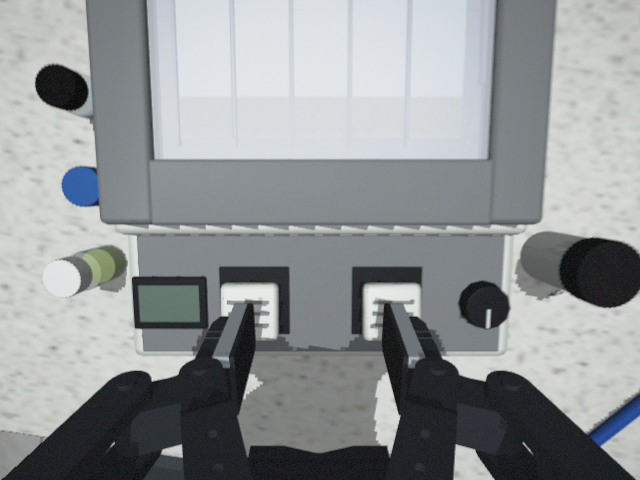

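View pics/s3.png

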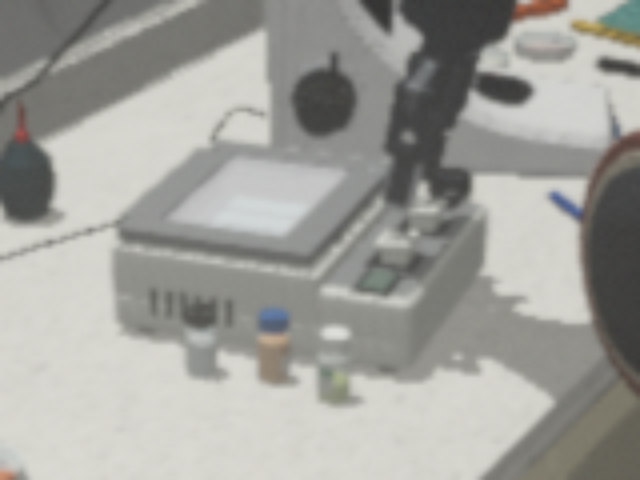

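Call:
drive_tool(commands=[[-0.8,0,3.9,0,0,0],[-1.7,0,7.8,0,0,0],[-2.5,0,11.7,0,0,0],[-2.5,0,11.7,0,0,0],[-2.5,0,11.7,0,0,0]])

```text
time: 3.25
tool_pos: [0.4418, -0.1707, 0.0787]
tcp_rot: [0.991, 0.081, 0.104, -0.009]
force: [-0.7, 0.3, -0.3]
gripper_width: 0.605
```

Call:
drive_tool(commands=[[-0.4,0,2,0,0,0],[-0.8,0,3.9,0,0,0],[-1.2,0,5.9,0,0,0],[-1.2,0,5.9,0,0,0],[-1.2,0,5.9,0,0,0]])

```text
time: 3.67
tool_pos: [0.442, -0.171, 0.0734]
tcp_rot: [0.991, 0.081, 0.104, -0.008]
force: [-2.7, 0.5, 5.5]
gripper_width: 0.602
```

Call:
drive_tool(commands=[[-0.4,0,2,0,0,0],[-0.8,0,3.9,0,0,0],[-1.2,0,5.9,0,0,0],[-1.2,0,5.9,0,0,0],[-1.2,0,5.9,0,0,0]])

```text
time: 4.08
tool_pos: [0.4417, -0.1712, 0.0675]
tcp_rot: [0.991, 0.081, 0.103, -0.008]
force: [-6.3, -0.2, 8.8]
gripper_width: 0.604
```

Call:
drive_tool(commands=[[-0.2,0,1,0,0,0],[-0.4,0,2,0,0,0],[-0.4,0,2,0,0,0]])

```text
time: 4.33
tool_pos: [0.4416, -0.1713, 0.0653]
tcp_rot: [0.991, 0.081, 0.103, -0.008]
force: [-6.4, -1.0, 8.2]
gripper_width: 0.596
```

```bash
python3 - <<'E'
from h import *
np.set_printoptions(precision=4,suppress=True)
s=sense(); print(s['time'],s['tool_pos'],s['force'],s['moment'])
cal=wcal(s)
im,d=get_image('wrist'); cv2.imwrite('pics/w4.png',im)
E
```

```text
4.3333 [ 0.4416 -0.1713  0.0653] [-6.4403 -1.0334  8.1874] [-0.0005  0.9844  0.0018]
```

View pics/w4.png

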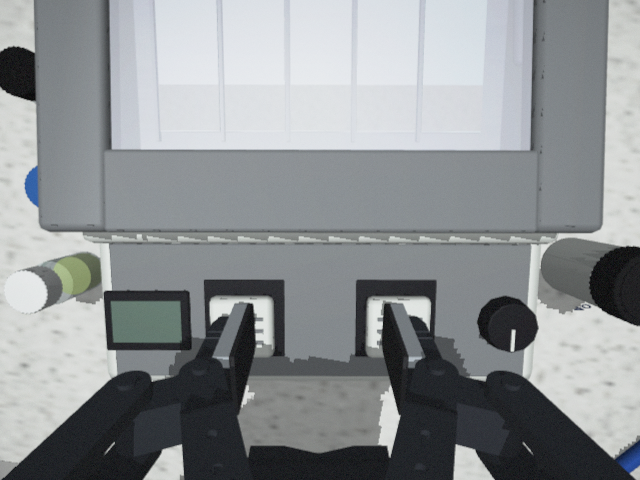

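Call:
drive_tool(commands=[[0,0,0,0,0,0],[0,0,0,0,0,0],[0,0,0,0,0,0],[0,0,0,0,0,0],[0,0,0,0,0,0],[0,0,0,0,0,0],[0,0,0,0,0,0],[0,0,0,0,0,0],[0,0,0,0,0,0],[0,0,0,0,0,0]])

```text
time: 5.22
tool_pos: [0.4416, -0.1713, 0.0655]
tcp_rot: [0.991, 0.081, 0.103, -0.008]
force: [-6.9, 0.4, 6.9]
gripper_width: 0.597
```

```bash
python3 - <<'E'
from h import *
np.set_printoptions(precision=4,suppress=True)
s=sense(); print(s['time'],s['tool_pos'],s['force'],s['moment'])
im,d=get_image('scene'); cv2.imwrite('pics/s5.png',cv2.resize(im[130:270,290:450],None,fx=4,fy=4))
E
```

```text
5.2167 [ 0.4416 -0.1713  0.0655] [-6.8774  0.3534  6.9496] [0.0521 1.0166 0.0234]
```

View pics/s5.png

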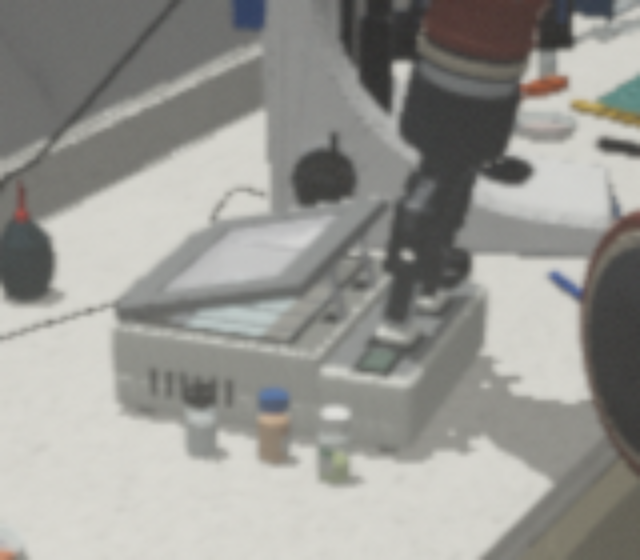

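Call:
drive_tool(commands=[[0,0,0,0,0,0],[0,0,0,0,0,0],[0,0,0,0,0,0],[0,0,0,0,0,0],[0,0,0,0,0,0],[0,0,0,0,0,0],[0,0,0,0,0,0],[0,0,0,0,0,0],[0,0,0,0,0,0],[0,0,0,0,0,0]])

```text
time: 6.1
tool_pos: [0.4416, -0.1713, 0.0655]
tcp_rot: [0.991, 0.081, 0.103, -0.008]
force: [-6.3, 0.1, 7.5]
gripper_width: 0.602
```

Call:
drive_tool(commands=[[0,0,0,0,0,0],[0,0,0,0,0,0],[0,0,0,0,0,0],[0,0,0,0,0,0],[0,0,0,0,0,0],[0,0,0,0,0,0],[0,0,0,0,0,0],[0,0,0,0,0,0],[0,0,0,0,0,0],[0,0,0,0,0,0]])

```text
time: 6.93
tool_pos: [0.4416, -0.1713, 0.0655]
tcp_rot: [0.991, 0.081, 0.103, -0.008]
force: [-6.6, -0.3, 7.0]
gripper_width: 0.602
```

Call:
drive_tool(commands=[[0,0,0,0,0,0],[0,0,0,0,0,0],[0,0,0,0,0,0],[0,0,0,0,0,0],[0,0,0,0,0,0],[0,0,0,0,0,0],[0,0,0,0,0,0],[0,0,0,0,0,0],[0,0,0,0,0,0],[0,0,0,0,0,0]])

```text
time: 7.77
tool_pos: [0.4416, -0.1713, 0.0655]
tcp_rot: [0.991, 0.081, 0.103, -0.008]
force: [-6.3, 0.5, 7.9]
gripper_width: 0.599
```

```bash
python3 - <<'E'
from h import *
np.set_printoptions(precision=4,suppress=True)
s=sense(); print(s['time'],s['tool_pos'],s['force'],s['moment'])
cal=get_calibration('scene'); im,d=get_image('scene'); cv2.imwrite('pics/s6.png',cv2.resize(im[130:270,290:450],None,fx=4,fy=4))
P=cloud(cal,d); c=np.array([.5165,-.1595,0]); Q=R.from_euler('z',9.2,degrees=True).inv().apply(P.reshape(-1,3)-c).reshape(P.shape)
np.save('Q.npy',Q)
m=(Q[...,1]>.05)&(Q[...,1]<.095)&(Q[...,2]>.09)&(Q[...,2]<.25)&(Q[...,0]>-.06)&(Q[...,0]<.13)
q=Q[m]; print(len(q)); 
for x0 in np.arange(-.06,.13,.02):
    k=(q[:,0]>=x0)&(q[:,0]<x0+.02); print(round(x0,2),k.sum(), np.median(q[k,2]) if k.any() else '')
E
```

```text
7.7667 [ 0.4416 -0.1713  0.0655] [-6.2507  0.4743  7.8985] [0.0423 1.0484 0.0154]
152
-0.06 0 
-0.04 0 
-0.02 0 
0.0 55 0.16934416485160306
0.02 27 0.14844324206702245
0.04 32 0.1300806989673822
0.06 29 0.10681849111844176
0.08 9 0.09437636423216932
0.1 0 
0.12 0
```

View pics/s6.png

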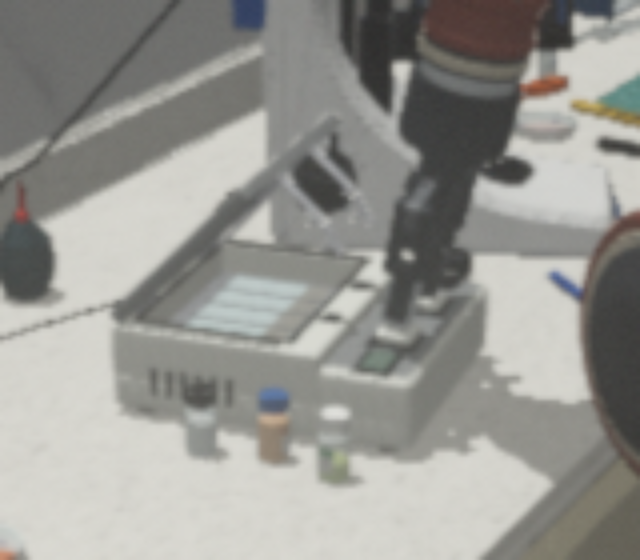

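Call:
drive_tool(commands=[[0,0,0,0,0,0],[0,0,0,0,0,0],[0,0,0,0,0,0],[0,0,0,0,0,0],[0,0,0,0,0,0],[0,0,0,0,0,0],[0,0,0,0,0,0],[0,0,0,0,0,0],[0,0,0,0,0,0],[0,0,0,0,0,0]])

```text
time: 8.65
tool_pos: [0.4416, -0.1712, 0.0655]
tcp_rot: [0.991, 0.081, 0.103, -0.008]
force: [-7.1, 0.4, 9.1]
gripper_width: 0.6
```

Call:
drive_tool(commands=[[0,0,0,0,0,0],[0,0,0,0,0,0],[0,0,0,0,0,0],[0,0,0,0,0,0],[0,0,0,0,0,0],[0,0,0,0,0,0],[0,0,0,0,0,0],[0,0,0,0,0,0],[0,0,0,0,0,0],[0,0,0,0,0,0]])

```text
time: 9.48
tool_pos: [0.4416, -0.1713, 0.0655]
tcp_rot: [0.991, 0.081, 0.103, -0.008]
force: [-6.4, 0.2, 8.1]
gripper_width: 0.599
```

```bash
cat > look.py <<'E'
from h import *
import sys
np.set_printoptions(precision=4,suppress=True)
s=sense(); print(s['time'],s['tool_pos'],s['tcp_rot'],s['force'])
cal=get_calibration('scene'); im,d=get_image('scene'); cv2.imwrite(sys.argv[1],cv2.resize(im[110:260,290:450],None,fx=4,fy=4))
P=cloud(cal,d); c=np.array([.5165,-.1595,0]); Q=R.from_euler('z',9.2,degrees=True).inv().apply(P.reshape(-1,3)-c).reshape(P.shape)
m=(Q[...,1]>.05)&(Q[...,1]<.1)&(Q[...,2]>.09)&(Q[...,2]<.25)&(Q[...,0]>-.04)&(Q[...,0]<.15)
q=Q[m]; a=np.arctan2(q[:,2]-.07,.098-q[:,0]); print(len(q),'lid angle est',np.percentile(a,[10,50,90]),'max z',q[:,2].max() if len(q) else '')
E
python3 look.py pics/s7.png
```

```text
9.4833 [ 0.4416 -0.1713  0.0655] [ 0.9913  0.0808  0.1031 -0.0082] [-6.3695  0.1709  8.0898]
245 lid angle est [1.0206 1.067  1.1865] max z 0.19112405207285446
```

View pics/s7.png

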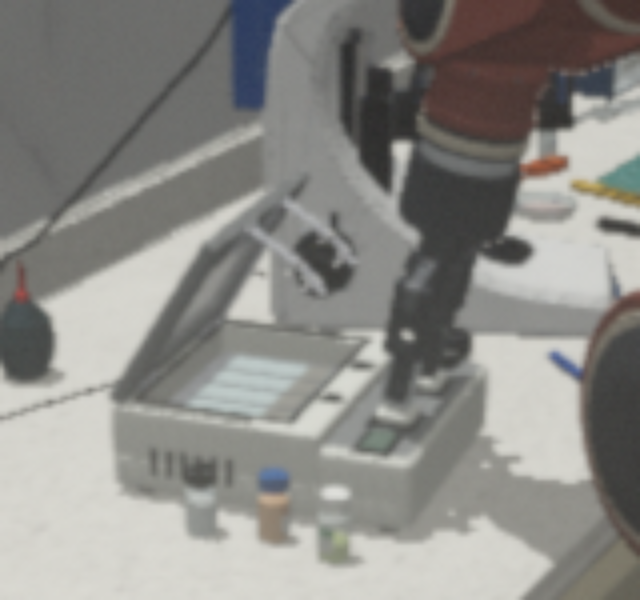

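Call:
drive_tool(commands=[[0,0,-8,0,0,0],[0,0,-20,0,0,0],[0,0,-40,0,0,0],[1,0,-60,0,0,0],[1,0,-80,0,0,0],[1,0,-102,0,0,0],[1,0,-102,0,0,0]])

```text
time: 10.12
tool_pos: [0.4238, -0.1757, 0.17]
tcp_rot: [0.991, 0.081, 0.107, -0.006]
force: [0.6, -0.2, 0.7]
gripper_width: 0.602
```

Call:
drive_tool(commands=[[0,0,0,0,0,0],[0,0,0,0,0,0],[0,0,0,0,0,0],[0,0,0,0,0,0],[0,0,0,0,0,0],[0,0,0,0,0,0],[0,0,0,0,0,0],[0,0,0,0,0,0]], claw=1, newtons=20)

```text
time: 10.78
tool_pos: [0.422, -0.174, 0.1645]
tcp_rot: [0.991, 0.081, 0.104, -0.009]
force: [0.1, 0.7, -0.4]
gripper_width: 0.004
```

```bash
python3 look.py pics/s8.png; python3 - <<'E'
from h import *
im,d=get_image('wrist'); cv2.imwrite('pics/w8.png',im)
s=sense(); c=np.array([.5165,-.1595,0]); print(R.from_euler('z',9.2,degrees=True).inv().apply(s['tool_pos']-c))
E
```

```text
10.7833 [ 0.422  -0.174   0.1645] [ 0.9913  0.0805  0.1039 -0.0086] [ 0.1099  0.6689 -0.3991]
245 lid angle est [1.0205 1.0659 1.1843] max z 0.19106139640745465
[-0.09553732  0.00067173  0.16474213]
```

View pics/s8.png

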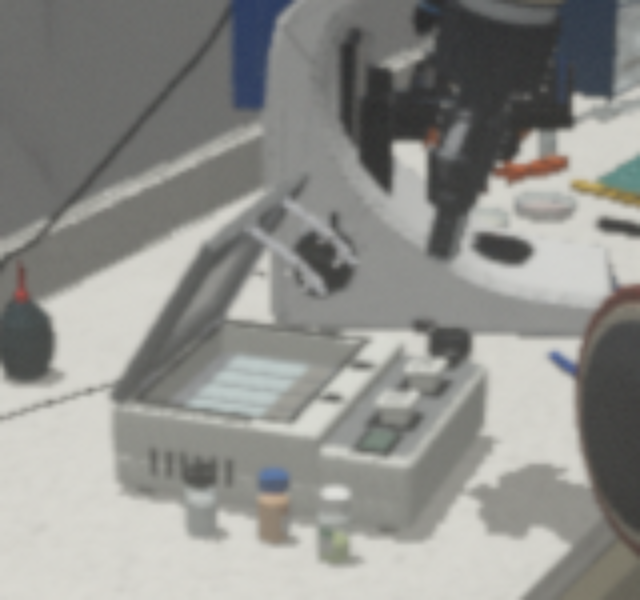

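View pics/w8.png

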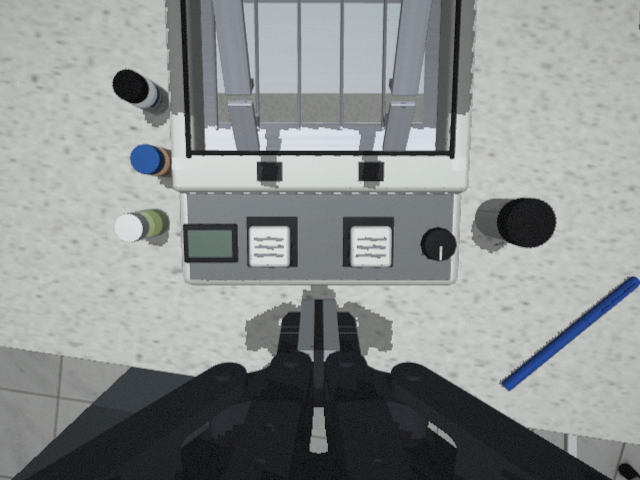

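Call:
drive_tool(commands=[[20,0,4,0,0,0],[40,0,9,0,0,0],[60,0,13,0,0,0],[80,0,17,0,0,0],[95,0,20,0,0,0],[101,0,21.5,0,0,0],[101,0,21.5,0,0,0]])

```text
time: 11.47
tool_pos: [0.5247, -0.1572, 0.1646]
tcp_rot: [0.991, 0.081, 0.104, -0.009]
force: [-0.1, -0.3, -0.9]
gripper_width: -0.005
```

```bash
python3 look.py pics/s9.png; python3 - <<'E'
from h import *
im,d=get_image('wrist'); cv2.imwrite('pics/w9.png',im)
s=sense(); c=np.array([.5165,-.1595,0]); print(R.from_euler('z',9.2,degrees=True).inv().apply(s['tool_pos']-c))
E
```

```text
11.4667 [ 0.5247 -0.1572  0.1646] [ 0.9912  0.081   0.1038 -0.0086] [-0.1416 -0.2729 -0.9372]
301 lid angle est [1.0096 1.0542 1.1622] max z 0.2496234575828755
[0.00721093 0.00096055 0.16440714]
```

View pics/s9.png

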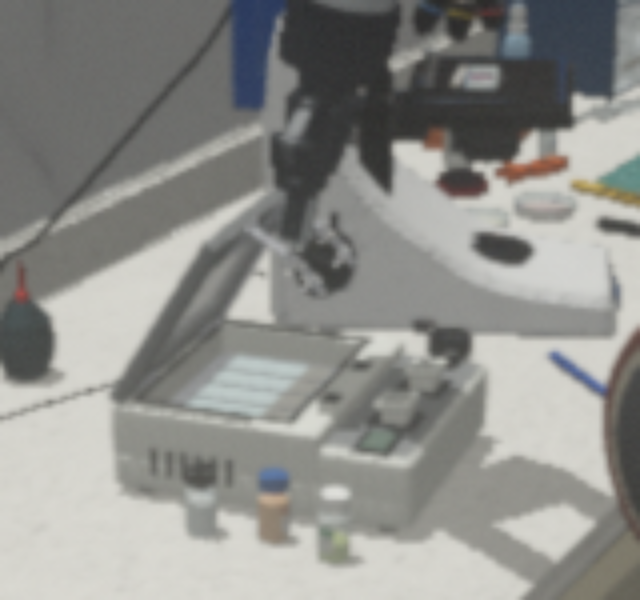

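View pics/w9.png

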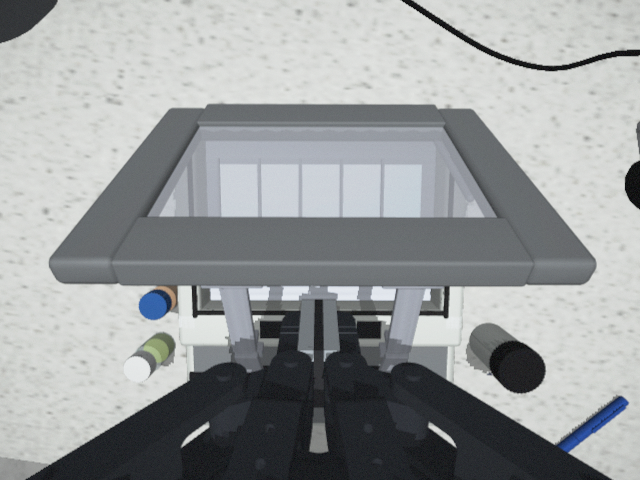

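Call:
drive_tool(commands=[[4,0,0,0,0,0],[8,0,0,0,0,0],[12,0,0,0,0,0],[16,0,0,0,0,0],[20,0,0,0,0,0],[24,0,0,0,0,0],[28,0,0,0,0,0],[31,0,0,0,0,0]])

```text
time: 12.23
tool_pos: [0.5545, -0.1525, 0.1714]
tcp_rot: [0.991, 0.08, 0.104, -0.008]
force: [-1.3, -0.7, 1.4]
gripper_width: 0.0
```

Call:
drive_tool(commands=[[4,0,0,0,0,0],[8,0,0,0,0,0],[12,0,0,0,0,0],[16,0,0,0,0,0],[20,0,0,0,0,0],[24,0,0,0,0,0],[28,0,0,0,0,0],[31,0,0,0,0,0]])

```text
time: 12.9
tool_pos: [0.5842, -0.1475, 0.1775]
tcp_rot: [0.991, 0.081, 0.104, -0.008]
force: [-1.3, -0.3, 0.1]
gripper_width: -0.002
```

```bash
python3 look.py pics/s10.png; python3 - <<'E'
from h import *
s=sense(); c=np.array([.5165,-.1595,0]); print(R.from_euler('z',9.2,degrees=True).inv().apply(s['tool_pos']-c))
E
```

```text
12.9 [ 0.5842 -0.1475  0.1775] [ 0.9913  0.0805  0.1039 -0.0085] [-1.2951 -0.3013  0.1491]
368 lid angle est [1.4048 1.441  1.5466] max z 0.24983618536127736
[0.06927665 0.00095983 0.17771082]
```

View pics/s10.png

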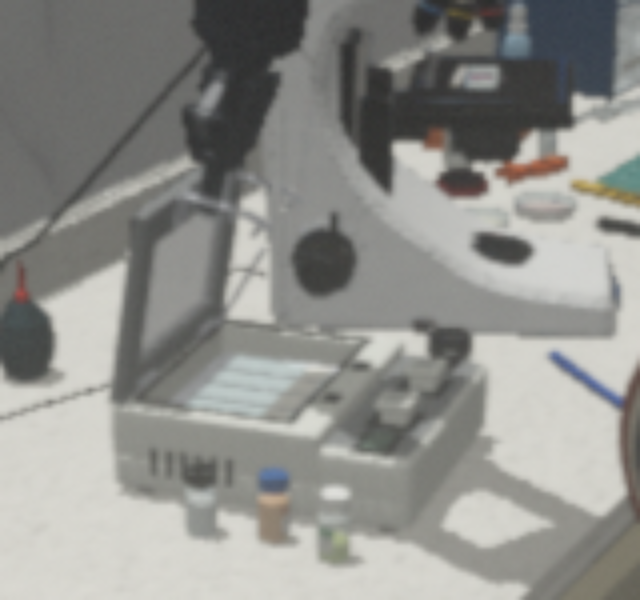

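Call:
drive_tool(commands=[[3,0,0.3,0,0,0],[6,0,0.6,0,0,0],[9,0,1,0,0,0],[12,0,1.5,0,0,0],[15,0,2,0,0,0],[18,0,2.5,0,0,0],[21,0,3,0,0,0],[24,0,4,0,0,0],[27,0,4.5,0,0,0],[30,0,5,0,0,0]])

```text
time: 13.78
tool_pos: [0.6139, -0.1427, 0.1785]
tcp_rot: [0.991, 0.08, 0.104, -0.008]
force: [-0.5, -1.1, -0.7]
gripper_width: -0.003
```

```bash
python3 look.py pics/s11.png; python3 - <<'E'
from h import *
s=sense(); c=np.array([.5165,-.1595,0]); print(R.from_euler('z',9.2,degrees=True).inv().apply(s['tool_pos']-c))
E
```

```text
13.7833 [ 0.6139 -0.1427  0.1785] [ 0.9913  0.0805  0.1036 -0.0085] [-0.533  -1.0683 -0.6697]
415 lid angle est [1.6662 1.7095 1.8143] max z 0.2498942192358171
[0.0993666  0.00100735 0.17862966]
```

View pics/s11.png

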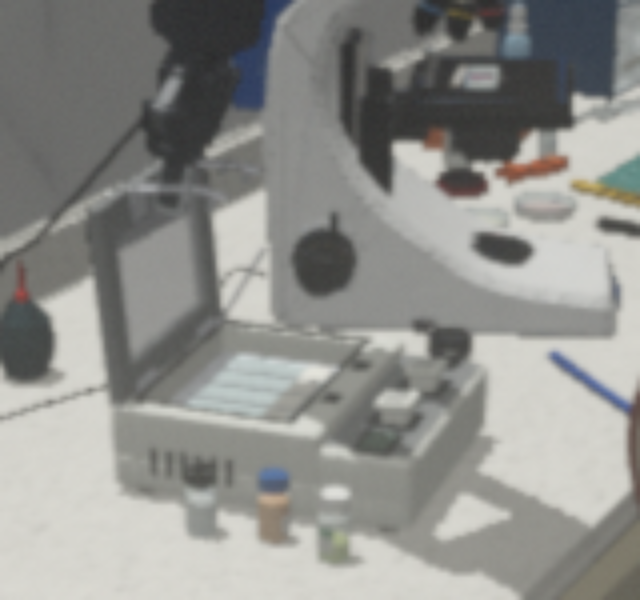

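Call:
drive_tool(commands=[[3,0,0.6,0,0,0],[6,0,1.2,0,0,0],[9,0,1.9,0,0,0],[11,0,2.3,0,0,0],[11,0,2.3,0,0,0]])

```text
time: 14.25
tool_pos: [0.6257, -0.1409, 0.1793]
tcp_rot: [0.991, 0.081, 0.105, -0.008]
force: [-0.0, 0.0, 1.0]
gripper_width: 0.003
```

Call:
drive_tool(commands=[[-4,0,-1,0,0,0],[-10,0,-2,0,0,0],[-20,0,-4,0,0,0],[-35,0,-7.5,0,0,0],[-55,0,-12,0,0,0],[-75,0,-16,0,0,0],[-100,0,-21,0,0,0],[-130,0,-28,0,0,0],[-150,0,-32,0,0,0],[-150,0,-32,0,0,0]])

```text
time: 15.08
tool_pos: [0.4703, -0.166, 0.1785]
tcp_rot: [0.991, 0.079, 0.104, -0.008]
force: [-0.1, 1.0, 0.7]
gripper_width: 0.003
```

```bash
python3 look.py pics/s12.png; python3 - <<'E'
from h import *
im,d=get_image('wrist'); cv2.imwrite('pics/w12.png',im)
im,d=get_image('top'); cv2.imwrite('pics/t12.png',im)
E
```

```text
15.0833 [ 0.4703 -0.166   0.1785] [ 0.9914  0.0794  0.1036 -0.0082] [-0.1325  0.9911  0.6636]
419 lid angle est [1.8014 1.8441 1.9566] max z 0.2029539154624583
```

View pics/s12.png

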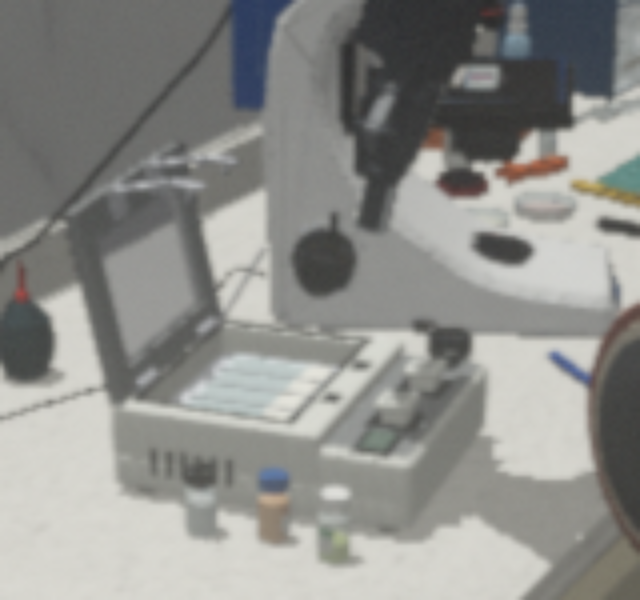

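View pics/w12.png

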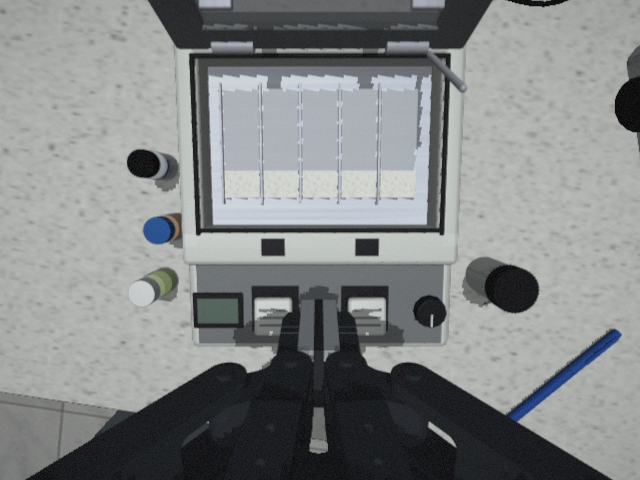

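Lid leans open at its stop, the keys are up and the bystanders stand. I'll let it settle, check once more, then hand in.

Call:
drive_tool(commands=[[0,0,-10,0,0,0],[0,0,-20,0,0,0],[0,0,-20,0,0,0],[0,0,-20,0,0,0],[0,0,-20,0,0,0],[0,0,-20,0,0,0]])

```text
time: 15.73
tool_pos: [0.4695, -0.1662, 0.1984]
tcp_rot: [0.991, 0.081, 0.104, -0.009]
force: [-0.4, 0.2, 0.2]
gripper_width: -0.002
```

```bash
python3 look.py pics/s13.png; python3 -c "
from rig import *
print(job_done())"
```

```text
15.7333 [ 0.4695 -0.1662  0.1984] [ 0.9913  0.0806  0.1038 -0.0086] [-0.3958  0.24    0.2057]
412 lid angle est [1.8027 1.8388 1.9403] max z 0.2020627196051926
the job is handed in; nothing more can be done
None
```

The slide chamber is open. The lid leans back at its stop, both keys are up, and I handed the job in at about 15.7 s. No verdict was reported.

- **Pressing the keys:** I pressed both keys together, one fingertip on each, with the gripper leaned back 12° to stay clear of the catch blades. I held them about 10 mm down, by the tool height, until the depth image showed the lid at half open (about 1.0–1.07 rad). The upward force stayed around 7–9 N.
- **Pushing the lid:** I let go and drew back, shut the fingers, and pushed the lid from between the blades until it was past upright. The force readings between push steps were under about 2 N, and nothing was gripped.
- **Last checks:** The lid read about 1.80–1.84 rad in two looks 0.65 s apart. That is slightly above the 1.80 stop, because the estimate includes the lid's thickness, so it reads a little high. The pictures showed the keys up, and the vials and can standing as before. I did not measure the positions of the dish, eyepiece or dust cap at the end, but the arm never went near them. The force on the tool was near zero, so it was touching nothing.

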